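# Rehearse the glue line on a case cover

## Robot

A 6-joint arm with a two-finger parallel gripper is mounted at the origin on the work surface. World frame = base frame: x ahead of the robot, y to its left, z up, the work surface at z = 0. Lengths are in m, angles in rad, forces in N, time in s.
With the tool pointing down it reaches from about 0.3 to 0.775 m from the base axis. Payload 14.6 kg.
Tool frame: the origin (TCP) lies midway between the tips of the shut fingers; the grasp point (between the pads) lies 19 mm behind it (ctrl.tcp_to_grasp is the z of the grasp point in the tool frame, in m); z points along the fingers, y is the line along which they close (so a half turn about z gives the same grasp; the last joint's range is limited). The gripper opens to 94 mm and grips with 3 to 60 N. Pads are 16 mm wide; open, the fingers measure 119 mm over their backs; the gripper's body (75 mm by 177 mm) begins 78 mm behind the grasp point.
Start: joints at [1.189, 0.3, 1.521, -0, 1.321, -0.067], TCP at [0.17, 0.523, 0.205] pointing down, gripper open.
Joint ranges: [-3.03, 3.03], [-0.79, 2.21], [0.23, 2.52], [-1.04, 4.18], [0, 3.07], [-2.55, 2.55]. Speed limits (rad/s): [2.22, 2.22, 2.57, 3.14, 3.14, 3.14].

## Interface

Orientations are given as [roll, pitch, yaw] about the fixed x, y, z axes, in that order (R = Rz(yaw) Ry(pitch) Rx(roll)).
In Python, from station import monitor, camera, ctrl gives the robot as it stands.
- The arm moves only by the tool apply_moves, never from a script. Its argument "plan" is one flat list of numbers, 4 for each row, row after row: the shift along the tool's x, y, z in mm, then the turn about the tool's z in rad. In form: [dx, dy, dz, spin, dx, dy, dz, spin, ...]. A call has 1 to 20 rows; each row shifts and turns the commanded pose from where the row before left it, along the tool's axes as they then stand; what a row does not reach is not made up. A row lasts 1/10 s, in which the tool goes at most 50 mm and 8.59 degrees, less where a joint would pass 70% of its speed; a pose out of reach is approached as far as the arm can. A call is refused whole if a number of a shift passes 50 or a number of a turn 0.15, either way. A call with a gripper value outside its range is refused whole. "hand" is the gripper command: -1 is shut, 1 is fully open, values between are in proportion, set as the call begins (left out, the last holds). The fingers move at their own pace and stop on an object; "squeeze" is the grip in N (left out, the last holds). Time passes only in rows, so rows that do not move let the fingers close. It gives the time, the measured TCP pose, the force, the opening and the grip force at its end, in the units of the state.
- monitor.get_obs(): the state, without advancing time (a new reading comes with each control period).
- camera(name): name is "scene" or "top" or "wrist"; returns a dict with "image" (400x640x3 uint8, red, green, blue), "range_z" (400x640 float32, m along the optical axis (not along the pixel's ray), 0 where there is no reading), "mtx" (3x3 intrinsics, pixels), "distortion" ([k1, k2, p1, p2, k3] as OpenCV has them; the pictures are not rectified), "rvec" (rotation vector, rad) and "tvec" (3), from world to camera coordinates, as OpenCV has them. Camera axes: x right, y down, z forward; pixel columns grow to the right and rows downward; lengths in m; the calibration is good to about 2 mm. A picture is of the moment at which its call begins.
- ctrl.hand_in(): hands the job in; it is judged then, once.
The state is a dict: "time_s": time; "qpos": joint angles; "joint_vel": joint speeds; "tau": joint torques, N m; "ee_pos": TCP position; "eef_rot": TCP orientation; "force": force on the tool from outside, world axes, zero at the start; "moment": the same for the moment, N m; "grip_width": finger opening in m; "grip_force": force on a finger pad.
Only numpy, scipy, OpenCV 4.12 (cv2) and the standard library are available. Lean on these libraries where they do the work, as an engineer would, in place of code of your own. Each camera call takes 0.05 s, during which the arm holds its last target. There are 200 camera calls.

## Task

Rehearse the glue line before the glue goes on: trace the orange line on the grey cover slowly, all the way from the blue dot through every bend to the red square, with the fingertips about 10 mm above the surface and never touching or moving the cover. Then lift the hand well clear, about a hand's breadth (10 cm) above the cover. Leave the cap on the cover and the things lying beside the cover where they are.

Things in the scene. Friction and masses are not known exactly. Their poses are not given: they have to be found in the camera images.
- cover: Loose grey case cover, black flange, flat on the table: 138 x 198 mm, 30 mm high, 0.6 kg. Origin: centre of underside, z up, y along the long side. On its flat top an orange line, 5 mm wide, runs straight from a 16 mm blue dot at (x -40, y 70) mm to (40, 70), to (40, -25), to (0, -70), to a 16 mm red square at (-40, -70). Things beside it are at most 50 mm high
- mark0 (a point): Point 0 of 0 to 9 along the orange line, in order, on the top surface of the cover: the blue dot where the line starts. What is traced is the point between the fingertips, so shut the fingers and point them straight down. z up; x and y as the cover's
- mark1 (a point): Point 1 of 0 to 9 along the orange line, in order, on the top surface of the cover. z up; x and y as the cover's
- mark2 (a point): Point 2 of 0 to 9 along the orange line, in order, on the top surface of the cover. z up; x and y as the cover's
- mark3 (a point): Point 3 of 0 to 9 along the orange line, in order, on the top surface of the cover: first bend (a right angle). z up; x and y as the cover's
- mark4 (a point): Point 4 of 0 to 9 along the orange line, in order, on the top surface of the cover. z up; x and y as the cover's
- mark5 (a point): Point 5 of 0 to 9 along the orange line, in order, on the top surface of the cover. z up; x and y as the cover's
- mark6 (a point): Point 6 of 0 to 9 along the orange line, in order, on the top surface of the cover: second bend. z up; x and y as the cover's
- mark7 (a point): Point 7 of 0 to 9 along the orange line, in order, on the top surface of the cover. z up; x and y as the cover's
- mark8 (a point): Point 8 of 0 to 9 along the orange line, in order, on the top surface of the cover: third bend. z up; x and y as the cover's
- mark9 (a point): Point 9 of 0 to 9 along the orange line, in order, on the top surface of the cover: the red square where the line ends. z up; x and y as the cover's
- cap: Green plastic cap, 32 mm across, 25 mm high, standing loose on the cover; origin at the centre of its underside. Bystander: leave it alone
- screwdriver: Screwdriver, red handle, 170 mm long, lying on the table beside the cover's +y end; origin on its underside near the middle, x along it. Bystander: leave it alone
- tape: White tape roll lying flat on the table beside the cover's -y end, 72 mm across, 30 mm high; origin at the centre of its underside. Bystander: leave it alone
- pot: Black round pot, 34 mm across, 50 mm high, on the table beside the cover's -x side; origin at the centre of its underside. Bystander: leave it alone
- weight: Brass setting weight, 36 mm across, 40 mm high with a waist, standing on the table beside the cover's +x side; origin at the centre of its underside. Bystander: leave it alone

How it is judged:
By the outcome, as a careful person would: the job done as asked, in the order asked, and still so for the second after the job is handed in, with the robot touching nothing.
It also fails if it takes over 45 s, if anything falls off the work surface, if the arm or the gripper's body presses on something with over 40 N, if the wrist force passes 120 N, or if a joint passes its speed limit or range.

## Working session

There is one attempt and no reset: what is moved stays moved. The work goes in short steps, Python scripts to look and compute and a tool call to move; the robot and the scene stay as the last step left them, time stands still between calls to the robot, and variables do not carry over. Pictures are saved under pics/ and viewed, at most 10 in all, crops included, and the job is handed in when it is done.

Besides the shell and the picture viewer there is one more tool, called after "Call:" as a command line: name --argument value ..., lists and objects as JSON in quotes. apply_moves: Moves the arm, as the interface text tells. Its arguments: {"type":"object","properties":{"plan":{"type":"array","items":{"type":"number"}},"hand":{"type":"number"},"squeeze":{"type":"number"}},"required":["plan"]}

```bash
mkdir -p pics
python3 - <<'E'
from station import monitor, camera, ctrl
import cv2, numpy as np
o=monitor.get_obs();print({k:np.round(v,3).tolist() for k,v in o.items()})
for n in("top","scene"):
    c=camera(n);cv2.imwrite(f"pics/{n}0.png",c["image"][:,:,::-1]);np.savez(f"{n}0.npz",**c);print(c["distortion"])
E
```

```text
{'time_s': 0.0, 'qpos': [1.189, 0.3, 1.522, 0.0, 1.321, -0.067], 'joint_vel': [0.001, -0.001, 0.001, -0.001, 0.0, 0.0], 'tau': [0.002, -53.181, -35.275, 0.071, 0.024, -0.0], 'ee_pos': [0.17, 0.523, 0.205], 'eef_rot': [-3.14, -0.0, 2.827], 'force': [-0.144, 0.223, 0.126], 'moment': [0.018, 0.051, 0.01], 'grip_force': 0.0, 'grip_width': 0.094}
[-0.06405638  0.          0.          0.          0.        ]
[-0.15393008  0.          0.          0.          0.        ]
```

View pics/top0.png

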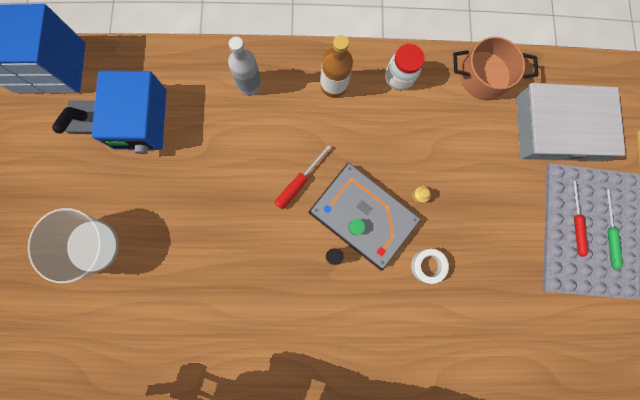

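View pics/scene0.png

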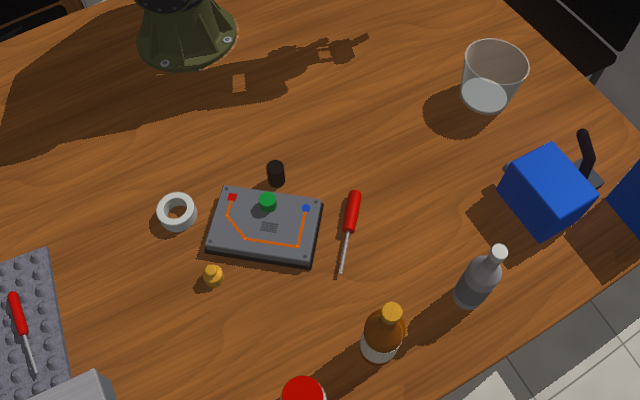

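The top view shows the cover near (367,215), with the blue dot at about (327,209) and the red square at about (381,252). In the scene view they are at about (306,208) and (232,197). Next I'll triangulate them.

```bash
cat > h.py <<'E'
import cv2, numpy as np
def ray(c,uv):
    p=cv2.undistortPoints(np.array(uv,float).reshape(-1,1,2),c["mtx"],c["distortion"]).reshape(-1,2)
    R=cv2.Rodrigues(c["rvec"])[0]; C=-R.T@np.ravel(c["tvec"])
    return C,np.c_[p,np.ones(len(p))]@R
def plane(c,uv,z):
    C,d=ray(c,uv); return C+d*((z-C[2])/d[:,2])[:,None]
def tri(a,ua,b,ub):
    (A,d),(B,e)=ray(a,ua),ray(b,ub);d=d[0];e=e[0]
    s=np.linalg.lstsq(np.c_[d,-e],B-A,rcond=None)[0];P=A+s[0]*d;Q=B+s[1]*e
    return (P+Q)/2,np.linalg.norm(P-Q)
def mask(c,name,roi):
    h,s,v=cv2.split(cv2.cvtColor(c["image"],cv2.COLOR_RGB2HSV)); h=h.astype(int)
    m={"blue":(h>100)&(h<125)&(s>150),"red":((h<4)|(h>174))&(s>170)&(v>90),"orange":(h>=8)&(h<=20)&(s>185)&(v>170),"green":(h>55)&(h<85)&(s>120)}[name]
    z=np.zeros(m.shape,bool);x0,y0,x1,y1=roi;z[y0:y1,x0:x1]=1
    return m&z
def cen(m): return np.argwhere(m)[:,::-1].mean(0)
def fit(P,Q):  # rigid 2D model P -> Q
    a,b=P.mean(0),Q.mean(0);H=(P-a).T@(Q-b);th=np.arctan2(H[0,1]-H[1,0],H[0,0]+H[1,1])
    R=np.array([[np.cos(th),-np.sin(th)],[np.sin(th),np.cos(th)]]);return R,b-R@a,th
LINE=np.array([[-40,70],[40,70],[40,-25],[0,-70],[-40,-70]])/1e3
E
python3 - <<'E'
from h import *
t,s=[dict(np.load(f"{n}0.npz")) for n in("top","scene")]
rt,rs=(310,165,425,268),(205,185,325,265)
pts={}
for n in("blue","red","green"):
    a,b=mask(t,n,rt),mask(s,n,rs);ca,cb=cen(a),cen(b)
    print(n,a.sum(),b.sum(),ca.round(1),cb.round(1),*[np.round(x,4) for x in tri(t,ca,s,cb)],plane(t,ca,.03).round(4),plane(s,cb,.03).round(4))
for c,r in((t,rt),(s,rs)):
    B,Rr=[plane(c,cen(mask(c,n,r)),.03)[0,:2] for n in("blue","red")]
    R,T,th=fit(LINE[[0,4]],np.array([B,Rr]));print(th,T,np.linalg.norm(B-Rr))
    print((LINE@R.T+T).round(4).tolist())
    o=np.argwhere(mask(c,"orange",r))[:,::-1]; q=(plane(c,o,.03)[:,:2]-T)@R
    # distance to line
    d=min
    D=[]
    for p in q:
        D.append(min(np.linalg.norm(p-(a+np.clip((p-a)@(b-a)/((b-a)@(b-a)),0,1)*(b-a))) for a,b in zip(LINE[:-1],LINE[1:])))
    print(len(q),np.median(D),np.percentile(D,90))
    C=ray(c,[[320,200]]);print("cam",C[0])
for n,uv in(("pot",(335,250)),("weight",(422,190)),("tape",(430,264)),("sd",(303,176))): print(n,plane(t,[uv],.04).round(3))
E
```

```text
blue 34 46 [327.  208.5] [305.5 207.3] [0.5849 0.0294 0.0326] 0.0036 [[0.5859 0.031  0.03  ]] [[0.5827 0.0284 0.03  ]]
red 42 55 [380.9 251.1] [231.8 196.5] [ 0.4994 -0.0813  0.0326] 0.0035 [[ 0.5001 -0.0801  0.03  ]] [[ 0.4969 -0.0826  0.03  ]]
green 187 284 [356.5 226.4] [267.4 201.4] [ 0.5482 -0.0294  0.0462] 0.0031 [[ 0.5498 -0.0299  0.03  ]] [[ 0.5382 -0.028   0.03  ]]
-0.6576305797533392 [ 0.57466612 -0.04901172] 0.14029991073383888
[[0.5858, 0.0308], [0.6491, -0.0181], [0.591, -0.0932], [0.5319, -0.1044], [0.5002, -0.08]]
94 0.00039913061849264006 0.0008336163499942165
cam [0.49719218 0.07588957 0.89236196]
-0.6586340010479532 [ 0.57143377 -0.05154896] 0.14033032755617253
[[0.5826, 0.0283], [0.6459, -0.0207], [0.5878, -0.0958], [0.5286, -0.1069], [0.497, -0.0824]]
271 0.0009519164842322347 0.0018029870777472728
cam [ 1.00106908 -0.16321059  0.83501362]
pot [[0.501 0.015 0.04 ]]
weight [[ 0.626 -0.165  0.04 ]]
tape [[ 0.475 -0.179  0.04 ]]
sd [[0.651 0.081 0.04 ]]
```

Call:
apply_moves --plan '[-15,-10,0,0,-33,-20,0,0,-35,-22,0,0,-35,-22,0,0,-35,-22,0,0,-35,-22,0,0,-35,-22,0,0,-35,-22,0,0,-35,-22,0,0,-35,-22,0,0,-35,-22,0,0,-35,-22,0,0,-35,-22,0,0,-35,-22,0,0,-35,-21,0,0,-15,-10,0,0,0,0,0,0.114,0,0,0,0.115,0,0,0,0.115,0,0,0,0]' --hand -1

```text
time_s: 2.1
ee_pos: [0.5617, 0.0534, 0.2054]
eef_rot: [-3.141, -0.0, 2.481]
force: [-0.0, -0.8, -0.4]
grip_width: 0.0005
grip_force: 0.0
```

Run:
```python
from station import monitor, camera
from h import *
o=monitor.get_obs();print({k:np.round(o[k],4).tolist() for k in("time_s","ee_pos","eef_rot","grip_width")})
c=camera("wrist");cv2.imwrite("pics/w1.png",c["image"][:,:,::-1]);np.savez("w1.npz",**c)
print(ray(c,[[320,200]]))
c=camera("top");cv2.imwrite("pics/t1.png",c["image"][:,:,::-1])
```

```text
{'time_s': 2.1, 'ee_pos': [0.5617, 0.0534, 0.2054], 'eef_rot': [-3.1414, -0.0003, 2.481], 'grip_width': 0.0005}
(array([0.50139683, 0.10062176, 0.38591166]), array([[ 0.20503272, -0.15590729, -0.96626788]]))
```

View pics/w1.png

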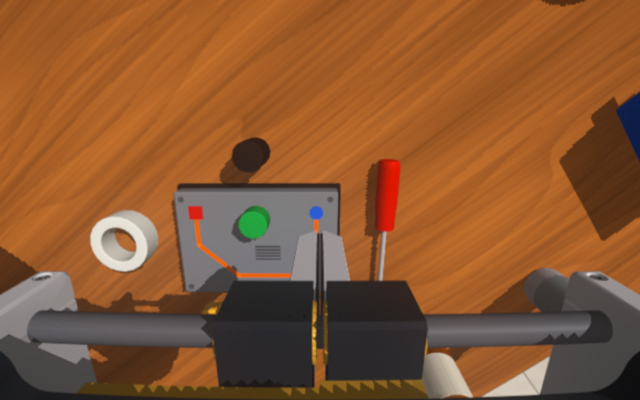

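The wrist view shows the blue dot at (316,212), the red square at (196,212), the shut fingertips at about (320,233), and the cap well clear of the line.

```bash
cat > meas.py <<'E'
from h import *
def run(c,roi):
    m=[mask(c,n,roi) for n in("blue","red")];uv=np.array([cen(x) for x in m])
    P=plane(c,uv,.03)[:,:2];R,T,th=fit(LINE[[0,4]],P)
    print([x.sum() for x in m],uv.round(1).tolist(),"th",th.round(4),"T",T.round(4),"len",np.linalg.norm(P[0]-P[1]).round(4))
    print("pts",(LINE@R.T+T).round(4).tolist());return uv
E
python3 - <<'E'
from meas import *
t,s,w=[dict(np.load(f"{n}.npz")) for n in("top0","scene0","w1")]
uv=run(w,(175,185,345,300))
print(cv2.projectPoints(np.array([[.5617,.0534,.2054]]),w["rvec"],w["tvec"],w["mtx"],w["distortion"])[0].ravel())
for i,n in enumerate(("blue","red")):
    for c,r in((t,(310,165,425,268)),(s,(205,185,325,265))): print(n,*[np.round(x,4) for x in tri(w,uv[i:i+1],c,cen(mask(c,n,r)))])
E
```

```text
[np.int64(130), np.int64(159)] [[315.8, 212.6], [195.1, 212.5]] th -0.6618 T [ 0.5742 -0.05  ] len 0.1408
pts [[0.5856, 0.0299], [0.6487, -0.0193], [0.5904, -0.0943], [0.5311, -0.1052], [0.4996, -0.0806]]
[318.69722073 245.51281444]
blue [0.5854 0.0309 0.0329] 0.0006
blue [0.5846 0.0292 0.0321] 0.0031
red [ 0.4997 -0.0796  0.0325] 0.0008
red [ 0.4984 -0.0817  0.0306] 0.0028
```

```bash
python3 -c "
import cv2
i=cv2.imread('pics/w1.png')[190:290,260:380];cv2.imwrite('pics/w1c.png',cv2.resize(i,None,fx=6,fy=6,interpolation=0)[:600])"
```

```text
(no output)
```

View pics/w1c.png

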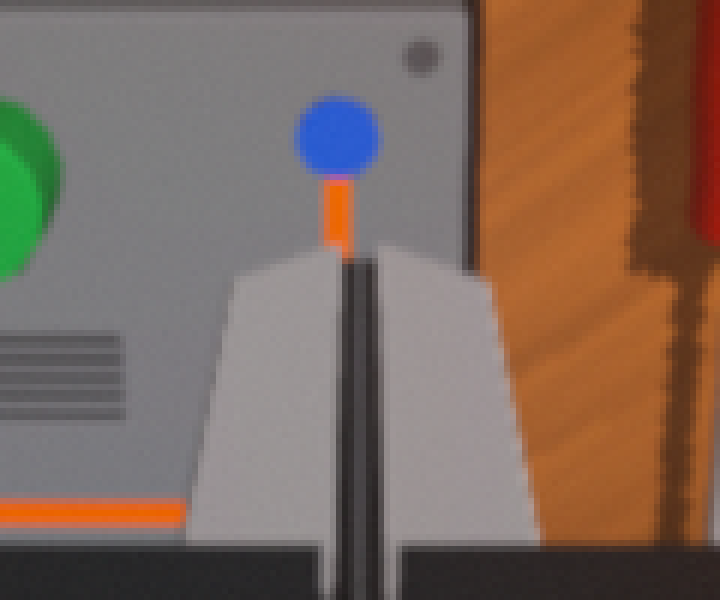

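The tip column sits about 1 px from where it projects, so I'll descend near the blue dot and check the tip against the line directly.

Call:
apply_moves --plan '[-8,-1,0,0,-8,-1,0,0,-8,-1,0,0,-9,-1,0,0,0,0,15,0,0,0,30,0,0,0,30,0,0,0,30,0,0,0,25,0,0,0,15,0,0,0,0,0,0,0,0,0]'

```text
time_s: 3.4
ee_pos: [0.5865, 0.03, 0.0613]
eef_rot: [3.141, 0.001, 2.483]
force: [0.7, -0.4, -0.6]
grip_width: 0.0003
grip_force: 0.0
```

Run:
```python
from station import monitor, camera
from meas import *
o=monitor.get_obs();print({k:np.round(o[k],4).tolist() for k in("time_s","ee_pos","eef_rot","grip_width")})
c=camera("wrist");cv2.imwrite("pics/w2.png",c["image"][:,:,::-1]);np.savez("w2.npz",**c)
e=o["ee_pos"];pr=lambda p:cv2.projectPoints(np.array([p],float),c["rvec"],c["tvec"],c["mtx"],c["distortion"])[0].ravel()
print("tcp",pr(e),"below",pr([e[0],e[1],.03]),"dot",pr([.5852,.0302,.03]))
x=np.array([np.cos(o["eef_rot"][2]),np.sin(o["eef_rot"][2]),0])*.008
print("tip front edge",pr(e+x))
t=camera("scene");cv2.imwrite("pics/s2.png",cv2.resize(t["image"][120:290,180:350,::-1],None,fx=3,fy=3))
i=c["image"][120:320,100:400,::-1];cv2.imwrite("pics/w2c.png",cv2.resize(i,None,fx=2.6,fy=2.6))
```

```text
{'time_s': 3.4, 'ee_pos': [0.5865, 0.03, 0.0613], 'eef_rot': [3.141, 0.0007, 2.4828], 'grip_width': 0.0003}
tcp [318.72448191 245.45786511] below [318.73463948 227.76864061] dot [317.84058226 226.26244114]
tip front edge [318.70864176 233.04809688]
```

View pics/w2c.png

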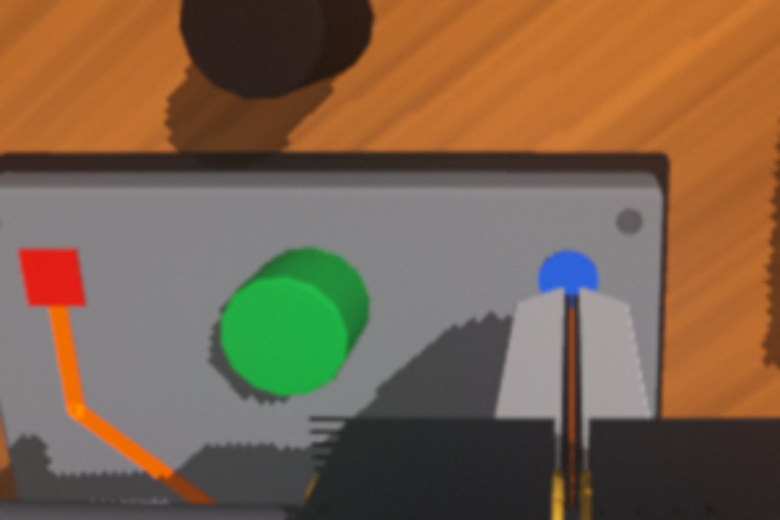

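View pics/s2.png

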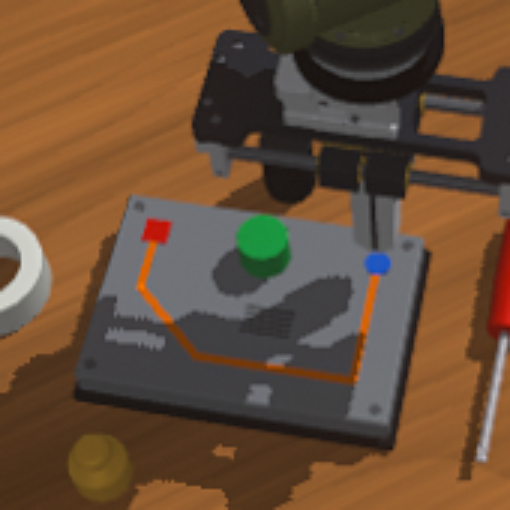

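The tip is 21 mm above the dot's plane, about 0.7 mm to the +y side of the dot centre and level with it along x. I'll descend to 10 mm and begin.

Call:
apply_moves --plan '[0,-0.7,4,0,0,0,6,0,0,0,6,0,0,0,3.5,0,0,0,1.5,0,0,0,0,0,0,0,0,0,0,0,0,0]'

```text
time_s: 4.3
ee_pos: [0.5855, 0.0296, 0.0397]
eef_rot: [3.141, 0.0, 2.483]
force: [-0.7, -1.0, 0.5]
grip_width: 0.0004
grip_force: 0.0
```

Call:
apply_moves --plan '[-2,0,0,0,-2,0,0,0,-2,0,0,0,-2,0,0,0,-2,0,0,0,-2,0,0,0,-2,0,0,0,-2,0,0,0,-2,0,0,0,-2,0,0,0,-2,0,0,0,-2,0,0,0,-2,0,0,0,-2,0,0,0,-2,0,0,0,-2,0,0,0,-2,0,0,0,-2,0,0,0,-2,0,0,0,-2,0,0,0]'

```text
time_s: 6.3
ee_pos: [0.6172, 0.0051, 0.0395]
eef_rot: [3.142, 0.0, 2.483]
force: [0.8, -0.1, -0.1]
grip_width: 0.0005
grip_force: 0.0
```

Call:
apply_moves --plan '[-2,0,0,0,-2,0,0,0,-2,0,0,0,-2,0,0,0,-2,0,0,0,-2,0,0,0,-2,0,0,0,-2,0,0,0,-2,0,0,0,-2,0,0,0,-2,0,0,0,-2,0,0,0,-2,0,0,0,-2,0,0,0,-2,0,0,0,-2,0,0,0,-2,0,0,0,-2,0,0,0,-2,0,0,0,-2,0,0,0]'

```text
time_s: 8.3
ee_pos: [0.6488, -0.0195, 0.0394]
eef_rot: [-3.142, -0.0, 2.483]
force: [-0.3, -0.3, -0.6]
grip_width: 0.0004
grip_force: 0.0
```

Call:
apply_moves --plan '[0,0,0,0,0,0,0,0]'

```text
time_s: 8.5
ee_pos: [0.6487, -0.0194, 0.0394]
eef_rot: [-3.142, -0.0, 2.483]
force: [-0.5, 1.4, -0.9]
grip_width: 0.0005
grip_force: 0.0
```

Run:
```python
from station import monitor, camera
from meas import *
o=monitor.get_obs();print({k:np.round(o[k],4).tolist() for k in("time_s","ee_pos","eef_rot","grip_width")})
c=camera("wrist");s=camera("scene");np.savez("w3.npz",**c)
a=cv2.resize(c["image"][120:320,100:400],(600,400));b=cv2.resize(s["image"][170:290,190:340],(200,160))
cv2.imwrite("pics/w3.png",a[:,:,::-1]);cv2.imwrite("pics/s3.png",s["image"][:,:,::-1])
run(c,(100,60,420,260))
```

```text
{'time_s': 8.5, 'ee_pos': [0.6487, -0.0194, 0.0394], 'eef_rot': [-3.1416, -0.0, 2.4828], 'grip_width': 0.0005}
[np.int64(622), np.int64(0)] [[319.4, 107.0], [nan, nan]] th nan T [nan nan] len nan
pts [[nan, nan], [nan, nan], [nan, nan], [nan, nan], [nan, nan]]h.py:17: RuntimeWarning: Mean of empty slice.
  def cen(m): return np.argwhere(m)[:,::-1].mean(0)
  ret = um.true_divide(
```

View pics/w3.png

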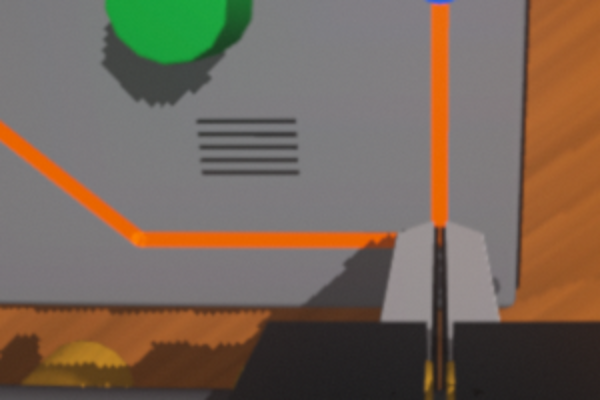

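The finger gap sits on the line's column (440), and row 240 matches the projected TCP, so the first bend is right. I'll continue along the second leg.

Call:
apply_moves --plan '[0,-2,-0.5,0,0,-2,0,0,0,-2,0,0,0,-2,0,0,0,-2,0,0,0,-2,0,0,0,-2,0,0,0,-2,0,0,0,-2,0,0,0,-2,0,0,0,-2,0,0,0,-2,0,0,0,-2,0,0,0,-2,0,0,0,-2,0,0,0,-2,0,0,0,-2,0,0,0,-2,0,0,0,-2,0,0,0,-2,0,0]'

```text
time_s: 10.6
ee_pos: [0.6241, -0.0511, 0.04]
eef_rot: [3.142, 0.0, 2.483]
force: [0.6, 0.3, 0.3]
grip_width: 0.0005
grip_force: 0.0
```

Call:
apply_moves --plan '[0,-2,0,0,0,-2,0,0,0,-2,0,0,0,-2,0,0,0,-2,0,0,0,-2,0,0,0,-2,0,0,0,-2,0,0,0,-2,0,0,0,-2,0,0,0,-2,0,0,0,-2,0,0,0,-2,0,0,0,-2,0,0,0,-2,0,0,0,-2,0,0,0,-2,0,0,0,-2,0,0,0,-2,0,0,0,-2,0,0]'

```text
time_s: 12.6
ee_pos: [0.5996, -0.0827, 0.04]
eef_rot: [-3.142, -0.0, 2.483]
force: [-0.2, 0.7, 0.1]
grip_width: 0.0005
grip_force: 0.0
```

Call:
apply_moves --plan '[0,-2,0,0,0,-2,0,0,0,-2,0,0,0,-2,0,0,0,-2,0,0,0,-2,0,0,0,-2,0,0,0,-1,0,0,0,0,0,0,0,0,0,0]'

```text
time_s: 13.6
ee_pos: [0.5905, -0.0945, 0.0399]
eef_rot: [-3.142, 0.0, 2.483]
force: [-0.3, 0.8, -0.0]
grip_width: 0.0006
grip_force: 0.0
```

Run:
```python
from station import monitor, camera
from meas import *
o=monitor.get_obs();print({k:np.round(o[k],4).tolist() for k in("time_s","ee_pos","eef_rot","grip_width")})
c=camera("wrist")
cv2.imwrite("pics/w4.png",cv2.resize(c["image"][120:320,150:450],(600,400))[:,:,::-1])
e=o["ee_pos"];print(cv2.projectPoints(np.array([e,[e[0],e[1],.03]]),c["rvec"],c["tvec"],c["mtx"],c["distortion"])[0])
```

```text
{'time_s': 13.6, 'ee_pos': [0.5905, -0.0945, 0.0399], 'eef_rot': [-3.1416, 0.0, 2.4828], 'grip_width': 0.0006}
[[[318.72914062 245.42746251]]

 [[318.7406522  239.259271  ]]]
```

View pics/w4.png

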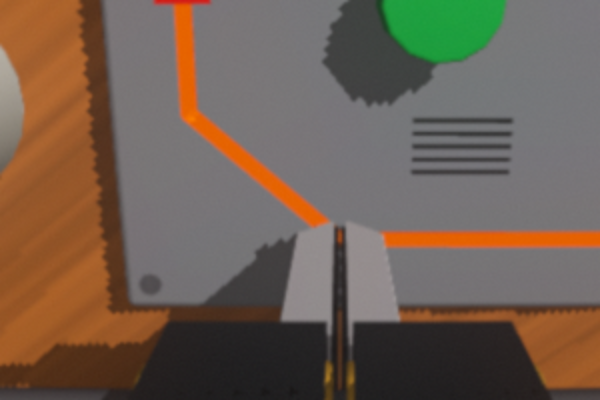

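The second bend is at about (342,240) and the gap at column 340, so it is on the line. Next come the diagonal and the last leg.

Call:
apply_moves --plan '[1.33,-1.5,0,0,1.33,-1.5,0,0,1.34,-1.5,0,0,1.33,-1.5,0,0,1.33,-1.5,0,0,1.34,-1.5,0,0,1.33,-1.5,0,0,1.33,-1.5,0,0,1.34,-1.5,0,0,1.33,-1.5,0,0,1.33,-1.5,0,0,1.34,-1.5,0,0,1.33,-1.5,0,0,1.33,-1.5,0,0,1.34,-1.5,0,0]'

```text
time_s: 15.15
ee_pos: [0.5608, -0.1, 0.04]
eef_rot: [-3.142, -0.0, 2.483]
force: [0.6, 1.1, -0.1]
grip_width: 0.0004
grip_force: 0.0
```

Call:
apply_moves --plan '[1.33,-1.5,0,0,1.33,-1.5,0,0,1.34,-1.5,0,0,1.33,-1.5,0,0,1.33,-1.5,0,0,1.34,-1.5,0,0,1.33,-1.5,0,0,1.33,-1.5,0,0,1.34,-1.5,0,0,1.33,-1.5,0,0,1.33,-1.5,0,0,1.34,-1.5,0,0,1.33,-1.5,0,0,1.33,-1.5,0,0,1.34,-1.5,0,0,0,0,0,0,0,0,0,0]'

```text
time_s: 16.85
ee_pos: [0.5314, -0.1055, 0.04]
eef_rot: [3.142, 0.0, 2.483]
force: [-0.5, 0.1, 1.2]
grip_width: 0.0005
grip_force: 0.0
```

Call:
apply_moves --plan '[2,0,0,0,2,0,0,0,2,0,0,0,2,0,0,0,2,0,0,0,2,0,0,0,2,0,0,0,2,0,0,0,2,0,0,0,2,0,0,0,2,0,0,0,2,0,0,0,2,0,0,0,2,0,0,0,2,0,0,0,2,0,0,0,2,0,0,0,2,0,0,0,2,0,0,0,2,0,0,0]'

```text
time_s: 18.85
ee_pos: [0.4996, -0.081, 0.04]
eef_rot: [3.142, 0.0, 2.483]
force: [0.7, -0.6, -0.2]
grip_width: 0.0005
grip_force: 0.0
```

Call:
apply_moves --plan '[0,0,0,0,0,0,0,0,0,0,0,0]'

```text
time_s: 19.15
ee_pos: [0.4998, -0.0811, 0.04]
eef_rot: [3.142, 0.0, 2.483]
force: [0.3, -0.3, -0.3]
grip_width: 0.0005
grip_force: 0.0
```

Run:
```python
from station import monitor, camera
from meas import *
c=camera("wrist")
cv2.imwrite("pics/w5.png",cv2.resize(c["image"][120:320,150:450],(600,400))[:,:,::-1])
```

```text
(no output)
```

View pics/w5.png

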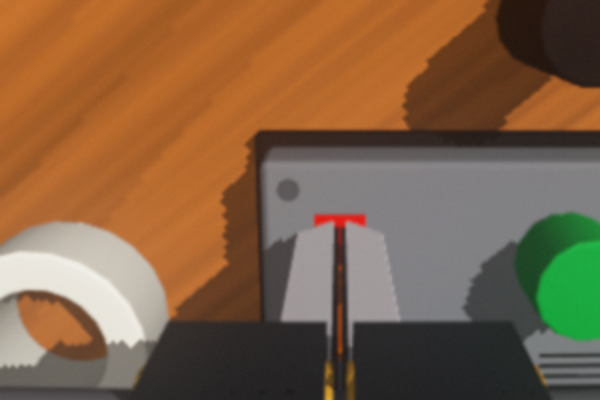

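The red square is centred at about (340,239) under the gap at (340,240), so the trace ended on it. Lifting now.

Call:
apply_moves --plan '[0,0,-5,0,0,0,-10,0,0,0,-15,0,0,0,-15,0,0,0,-15,0,0,0,-15,0,0,0,-12,0,0,0,-8,0,0,0,0,0,0,0,0,0,0,0,0,0,0,0,0,0]'

```text
time_s: 20.4
ee_pos: [0.4995, -0.081, 0.1344]
eef_rot: [-3.141, -0.001, 2.483]
force: [0.5, 0.6, -0.2]
grip_width: 0.0008
grip_force: 0.0
```

Run:
```python
from station import monitor, ctrl
o=monitor.get_obs();print(o["ee_pos"],o["force"],o["time_s"])
print(ctrl.hand_in())
```

```text
[ 0.49949737 -0.08101619  0.13439354] [ 0.45305013  0.64965447 -0.23056255] 20.4
the job is handed in; nothing more can be done
None
```

The fingertips traced the orange line from the blue dot through all three bends to the red square, at about 10 mm above the cover and 20 mm/s with no contact. I then lifted the hand to about 104 mm above the cover and handed the job in at 20.4 s.

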